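# Present a wire basket to the welding nest

## Task

Ready the bench welder by pressing its three push buttons all the way down, one at a time, from the smallest cap to the largest, letting each come back up. Then pick up the steel wire basket, carry it over the brass welding arm and hold it hovering over the copper plate of the welding nest, level, centred and squared up with the plate (either end first), with a gap of about 15 mm underneath; finish while still holding it there, at rest. The basket must touch neither the brass arm nor the nest, and the screw bin, pin block, spray can and wrench stay where they are.

Things in the scene. Friction and masses are not known exactly. Their poses are not given: they have to be found in the camera images.
- basket: open steel wire basket, loose, 150 mm long (its x), 90 mm wide (its y), 45 mm high with a flat rim, 0.2 to 0.45 kg; origin at the centre of its underside, z up. A rigid square bar, 12 x 12 mm and 150 mm long, runs along x over its middle, its top 90 mm above the underside, on a 14 mm wide upright at each end. It stands on the bench on one side of the brass arm, the nest on the other
- basket_bar (a point): middle of the basket's top bar, on its centre line, 84 mm above the underside; axes as the basket's
- nest: welding nest, fixed: dark steel block 190 (its x) x 110 (y) x 30 mm high, on it a copper plate 150 x 90 x 10 mm, the size of the basket. Two steel studs of 10 mm diameter stand beyond each short end of the plate (84 mm from the centre along x, 28 mm to each side), their tops 5 mm above the copper. Origin at the centre of the underside, z up
- nest_top (a point): centre of the copper plate's top face, 40 mm above the bench; x along the plate's 150 mm length, z up
- weld_arm: brass welding arm, fixed: a horizontal brass tube of 36 mm diameter, 280 mm long along its x, its axis 85 mm above the bench, held in two green clamps of 44 mm diameter, which are the highest points, 107 mm above the bench; clamp feet 70 mm wide. It stands between basket and nest. Origin on the bench below its middle, z up
- panel: grey button panel, fixed, 80 mm (x) by 230 mm (y) by 30 mm high, with the three buttons in a row along its y, 70 mm apart, in any order; origin at the centre of the underside
- small_top (a point): centre of the top of the smallest push button's black round cap, 18 mm in diameter; z is up, 52 mm above the bench when not pressed. The cap stands 10 mm proud of a round steel collar 34 mm wide, on the grey panel
- small (a joint): travel of the smallest button, pushed straight down: 0 m released, 0.006 m fully down. A spring needs 1.5 N to start and 5 N to bottom out, and sends it back up
- medium_top (a point): centre of the top of the middle-sized push button's black round cap, 28 mm in diameter; z is up, 52 mm above the bench when not pressed. The cap stands 10 mm proud of a round steel collar 44 mm wide, on the grey panel
- medium (a joint): travel of the middle-sized button, pushed straight down: 0 m released, 0.006 m fully down. A spring needs 1.5 N to start and 5 N to bottom out, and sends it back up
- large_top (a point): centre of the top of the largest push button's black round cap, 40 mm in diameter; z is up, 52 mm above the bench when not pressed. The cap stands 10 mm proud of a round steel collar 56 mm wide, on the grey panel
- large (a joint): travel of the largest button, pushed straight down: 0 m released, 0.006 m fully down. A spring needs 1.5 N to start and 5 N to bottom out, and sends it back up
- screw_bin: bystander: grey open bin of screws 100 x 140 x 50 mm; origin at the centre of the underside
- pin_block: bystander: dark steel block 70 x 120 x 30 mm with eight upright pins up to 75 mm above the bench; origin at the centre of the underside
- spray_can: bystander: upright can of 58 mm diameter, 160 mm high; origin at the centre of the underside
- wrench: bystander: steel wrench lying flat, about 180 mm long along its x; origin under its middle

How it is judged:
By the outcome, as a careful person would: the job done as asked, in the order asked, and still so for the second after the job is handed in, while the arm keeps its last pose, push and grip.
It also fails if it takes over 64 s, if anything falls off the work surface, if the arm or the gripper's body presses on something with over 40 N, if the wrist force passes 120 N, or if a joint passes its speed limit or range.

## Robot

A 6-joint arm with a two-finger parallel gripper is mounted at the origin on the work surface. World frame = base frame: x ahead of the robot, y to its left, z up, the work surface at z = 0. Lengths are in m, angles in rad, forces in N, time in s.
With the tool pointing down it reaches from about 0.325 to 0.9 m from the base axis. Payload 3.5 kg.
Tool frame: the origin (TCP) lies midway between the tips of the shut fingers; the grasp point (between the pads) lies 19 mm behind it; z points along the fingers, y is the line along which they close (so a half turn about z gives the same grasp; the last joint's range is limited). The gripper opens to 85 mm and grips with 20 to 120 N. Pads are 22 mm wide; open, the fingers measure 114 mm over their backs; the gripper's body (76 mm by 85 mm) begins 54 mm behind the grasp point. The pads swing forward as they close: fully open they stand 13 mm farther back than shut.
Start: joints at [-1.385, 0.276, -0.026, 1.268, 0, 1.467], TCP at [0.178, -0.599, 0.231] pointing down, gripper open.
Joint ranges: [-3.12, 3.12], [-0.85, 1.88], [-1.08, 1.24], [-1.95, 2.15], [-1.57, 1.53], [-3.14, 3.14]. Speed limits (rad/s): [2.57, 2.57, 3.14, 3.14, 3.14, 3.14].

## Interface

Orientations are given as a rotation vector (axis times angle).
In Python, from plant import r gives the robot as it stands.
- The arm moves only by the tool shift_gripper, called after "Request:" by a JSON object that holds its "fn" and its "kwargs", one argument or row to a line. Schema: {"type":"object","properties":{"offsets":{"type":"object","properties":{"deltas":{"type":"array","items":{"type":"array","items":{"type":"number"},"minItems":7,"maxItems":7},"minItems":1,"maxItems":12}},"additionalProperties":false,"required":["deltas"]},"squeeze":{"type":"number"},"only":{"type":"string"},"quiet":{"type":"boolean"},"lines":{"type":"string"}},"required":["offsets"],"additionalProperties":false}. offsets is an object whose key "deltas" holds a list of rows, 1 to 12 of them, each of 7 numbers: a rotation vector rx, ry, rz in units of 0.2 rad, then dx, dy, dz in units of 20 mm, then the opening from 0.0 (shut) to 1.0 (fully open); each row is the pose to reach, as a shift and turn from the pose commanded when the call began, along the tool's axes at that moment; what a row does not reach only later rows make up. A row lasts 1/10 s, in which the tool goes at most 0.05 m and 0.15 rad, less where a joint would pass 70% of its speed; a pose out of reach is approached as far as the arm can. The fingers move at their own pace and stop on an object; squeeze is the grip in N (left out, the last holds). Time passes only in rows, so rows that do not move let the fingers close. The tool returns the time, the measured TCP pose, the force, the opening and the grip force at its end. only (a regular expression) keeps the lines of the reply that match it, lines (a string "A,B") keeps lines A to B, and quiet returns only ok. Input that does not fit is refused with a message, and nothing moves.
- r.observe(): the state, without advancing time (a new reading comes with each control period).
- r.read_camera(name): name is "side" or "top" or "wrist"; returns the picture (480x640x3 uint8, red, green, blue); there is no depth.
- r.camera_model(name): a dict with "fx", "fy", "cx", "cy" (pixels), "R" (3x3) and "t" (3): a world point X has camera coordinates R X + t; the wrist camera has in their place "mount" (4x4, takes a point from camera to tool coordinates, whose origin is the TCP and whose axes are the flange's). Camera axes: x right, y down, z forward; pixel columns grow to the right and rows downward; lengths in m; the calibration is good to about 2 mm. A picture is of the moment at which its call begins: read the wrist's pose just before it. camera_model takes no time and is no camera call.
- r.job_done(): hands the job in; it is judged then, once.
The state is a dict: "clock": time; "q": joint angles; "dq": joint speeds; "effort": joint torques, N m; "eef_pos": TCP position; "tool_rot": TCP orientation; "contact_force": force on the tool from outside, world axes, zero at the start; "moment": the same for the moment, N m; "gripper_width": opening from 0.0 (shut) to 1.0 (fully open); "grasp_force": force on a finger pad.
Only numpy, scipy, OpenCV 4.12 (cv2) and the standard library are available. Lean on these libraries where they do the work, as an engineer would, in place of code of your own. Each camera call takes 0.05 s, during which the arm holds its last target. There are 200 camera calls.

## Working session

There is one attempt and no reset: what is moved stays moved. The work goes in short steps, Python scripts to look and compute and a tool call to move; the robot and the scene stay as the last step left them, time stands still between calls to the robot, and variables do not carry over. Pictures are saved under pics/ and viewed, at most 10 in all, crops included, and the job is handed in when it is done.

```bash
ls; mkdir -p pics
```

Run:
```python
from plant import r
import cv2,numpy as np
for n in("top","side"):
    im=r.read_camera(n); cv2.imwrite(f"pics/{n}0.png",im[:,:,::-1])
    m=r.camera_model(n); print(n,{k:np.round(v,4).tolist() for k,v in m.items()})
o=r.observe(); print({k:np.round(v,3).tolist() for k,v in o.items()})
print(r.camera_model("wrist"))
```

```text
pics
plant.py
top {'fx': 571.6024, 'fy': 571.6024, 'cx': 317.9908, 'cy': 238.9782, 'R': [[0.0129, -0.9999, 0.0035], [-0.9963, -0.0131, -0.0852], [0.0853, -0.0024, -0.9964]], 't': [-0.0012, 0.6052, 1.3509]}
side {'fx': 530.752, 'fy': 530.752, 'cx': 324.9986, 'cy': 237.5258, 'R': [[-0.9994, -0.0247, -0.0235], [0.008, 0.5009, -0.8655], [0.0331, -0.8652, -0.5004]], 't': [0.6043, 0.055, 1.4993]}
{'clock': 0.1, 'q': [-1.385, 0.277, -0.028, 1.268, -0.0, 1.467], 'dq': [0.001, -0.001, 0.004, 0.001, -0.002, -0.001], 'effort': [-0.0, -44.671, 29.613, 0.008, -0.0, -0.0], 'eef_pos': [0.178, -0.598, 0.23], 'tool_rot': [-3.107, -0.452, 0.0], 'contact_force': [0.495, -0.125, 0.379], 'moment': [0.029, -0.009, -0.0], 'grasp_force': 0.0, 'gripper_width': 1.001}
{'fx': 362.53081828325077, 'fy': 362.53081828325077, 'cx': 320.41194861864506, 'cy': 237.64716323579174, 'mount': array([[ 1.28093575e-03, -9.47128624e-01, -3.20851569e-01,
         8.22741801e-02],
       [ 9.99999177e-01,  1.23543464e-03,  3.45390828e-04,
         1.70342036e-03],
       [ 6.92616014e-05, -3.20851747e-01,  9.47129427e-01,
        -1.41482661e-01],
       [ 0.00000000e+00,  0.00000000e+00,  0.00000000e+00,
         1.00000000e+00]])}
```

View pics/top0.png

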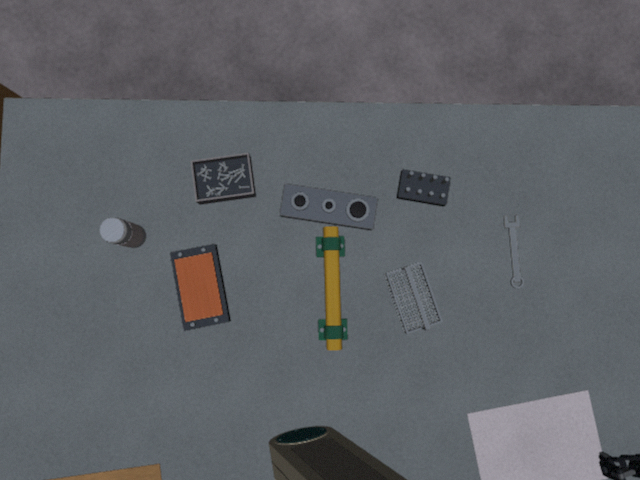

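View pics/side0.png

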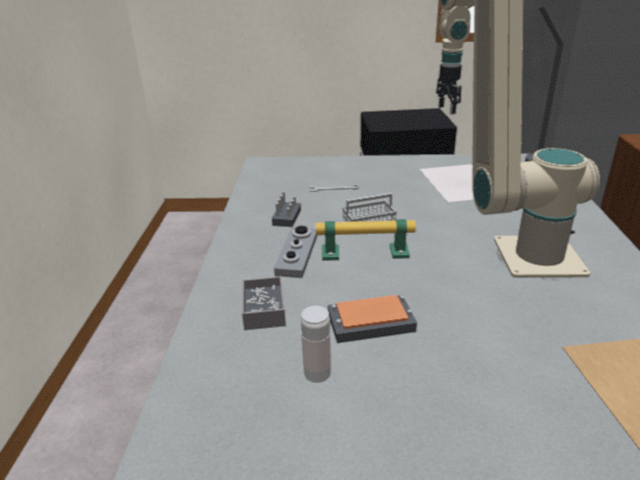

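The top view shows the panel buttons at about (300,201) medium, (329,205) small and (358,209) large. The nest is at (200,287), the brass arm at x≈333, and the basket at (413,298). I'll enlarge it to read the pixels.

Run:
```python
import cv2
im=cv2.imread("pics/top0.png")
a=cv2.resize(im[175:235,270:385],None,fx=5,fy=5,interpolation=cv2.INTER_CUBIC)   # 575x300
b=cv2.resize(im[235:335,165:235],None,fx=6,fy=6,interpolation=cv2.INTER_CUBIC) #420x600
c=cv2.resize(im[255:340,380:445],None,fx=5.8,fy=5.8,interpolation=cv2.INTER_CUBIC)#377x493
import numpy as np
o=np.zeros((600,800,3),np.uint8); o[:600,:420]=b; o[:c.shape[0],423:423+c.shape[1]]=c
cv2.imwrite("pics/c1.png",o);
```

```text
(no output)
```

View pics/c1.png

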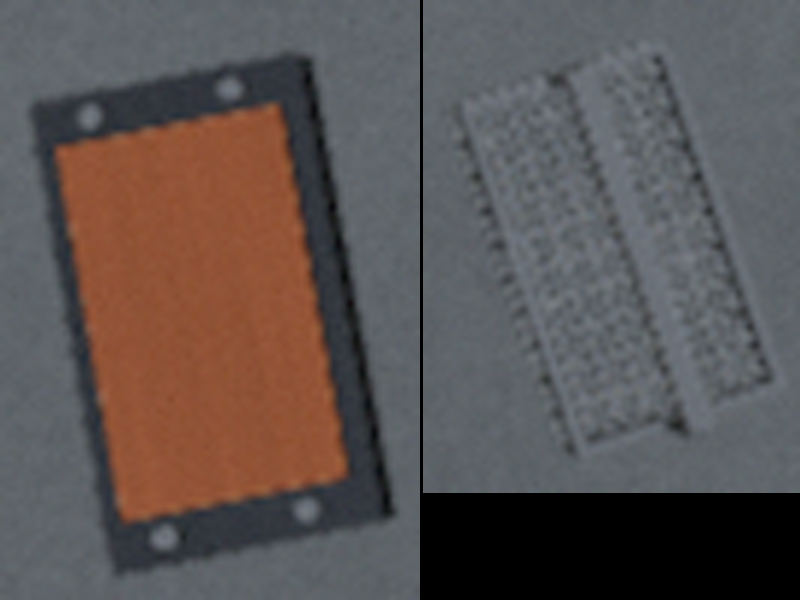

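The crop shows the copper corners at (55,147), (281,103), (348,475), (119,522). The basket rim corners are at (463,105), (660,42), (778,382), (582,452), and the bar runs from (587,70) to (697,430), all in crop pixels.

Create h.py:
```python
import numpy as np,cv2
from plant import r
from scipy.spatial.transform import Rotation as R
def ray(m,uv,z,Rc=None,t=None):
    Rc=np.array(m["R"]) if Rc is None else Rc; t=np.array(m["t"]) if t is None else t
    d=Rc.T@np.array([(uv[0]-m["cx"])/m["fx"],(uv[1]-m["cy"])/m["fy"],1]); c=-Rc.T@t
    return c+d*(z-c[2])/d[2]
def wristray(uv,z,pos,rot):
    m=r.camera_model("wrist"); M=np.array(m["mount"]); T=np.eye(4); T[:3,:3]=R.from_rotvec(rot).as_matrix(); T[:3,3]=pos
    W=T@M; Rc=W[:3,:3].T; return ray(m,uv,z,Rc,-Rc@W[:3,3])
def rel(p,yaw=None,s=None):
    # shift in tool axes to world point p; tool yaw angle of tool x
    s=s or r.observe(); Rt=R.from_rotvec(s["tool_rot"]).as_matrix()
    return Rt.T@(np.array(p)-s["eef_pos"])
```

Run:
```python
from h import *
m=r.camera_model("top")
im=cv2.imread("pics/top0.png")
def rep(n,pts,z):
    P=np.array([ray(m,p,z)[:2] for p in pts]); c=P.mean(0)
    print(n,np.round(P,4).tolist(),"c",c.round(4)); return P
A=rep("plate",[(164.6+x/6,234.6+y/6) for x,y in[(55,147),(281,103),(348,475),(119,522)]],.04)
print("ang",[np.degrees(np.arctan2(*(A[i]-A[j])[::-1])) for i,j in((0,3),(1,2))],np.linalg.norm(A[0]-A[3]),np.linalg.norm(A[0]-A[1]))
h=lambda x,y:(379.6+(x-423)/5.8,254.6+y/5.8)
B=rep("rim",[h(*p) for p in[(463,105),(660,42),(778,382),(582,452)]],.045)
print("ang",[np.degrees(np.arctan2(*(B[i]-B[j])[::-1])) for i,j in((0,3),(1,2))],np.linalg.norm(B[0]-B[3]),np.linalg.norm(B[0]-B[1]))
C=rep("bar",[h(587,70),h(697,430)],.09)
print("ang",np.degrees(np.arctan2(*(C[0]-C[1])[::-1])))
g=im.max(2)
for n,(x,y),w in(("medium",(300,201),7),("small",(328,205),5),("large",(358,209),10)):
    s=(g[y-w:y+w+1,x-w:x+w+1]<45).astype(np.uint8); k,l,st,ce=cv2.connectedComponentsWithStats(s); i=1+st[1:,4].argmax()
    u=ce[i]+[x-w,y-w]; print(n,u,st[i,4],ray(m,u,.052).round(4))
rep("tube",[(331,226),(334,350)],.103)
rep("clamps",[(330,246),(333,330)],.107)
rep("clampouter",[(330,236),(333,340)],.107)
rep("pins",[(x,y) for x,y in[(410,171),(448,177)]],.075)
rep("can",[(114,231)],.16); rep("wrench",[(512,217),(517,286)],0);rep("bin",[(194,160),(249,154),(254,197),(197,202)],.05)
```

```text
plate [[0.5515, 0.3485], [0.5701, 0.2596], [0.4241, 0.2291], [0.4047, 0.3184]] c [0.4876 0.2889]
ang [np.float64(11.599321138952055), np.float64(11.801825813478779)] 0.14980907202179408 0.0907928092113155
rim [[0.5256, -0.1563], [0.5523, -0.2367], [0.4153, -0.2841], [0.3862, -0.2047]] c [ 0.4699 -0.2204]
ang [np.float64(19.17283177000638), np.float64(19.09939466592584)] 0.1475705698502363 0.08472609212689898
bar [[0.5388, -0.1996], [0.3987, -0.2426]] c [ 0.4687 -0.2211]
ang 17.039865460473354
medium [299.52873563 200.55172414] 87 [0.6939 0.0518 0.052 ]
small [328.36363636 204.75757576] 33 [ 0.6848 -0.0169  0.052 ]
large [357.47340426 209.17553191] 188 [ 0.6751 -0.0861  0.052 ]
tube [[0.6286, -0.0224], [0.3499, -0.0322]] c [ 0.4892 -0.0273]
clamps [[0.5826, -0.0205], [0.3944, -0.0293]] c [ 0.4885 -0.0249]
clampouter [[0.6053, -0.0203], [0.3723, -0.0296]] c [ 0.4888 -0.0249]
pins [[0.7639, -0.2071], [0.7508, -0.2963]] c [ 0.7574 -0.2517]
can [[0.6052, 0.4504]] c [0.6052 0.4504]
wrench [[0.668, -0.4709], [0.4986, -0.4804]] c [ 0.5833 -0.4756]
bin [[0.7888, 0.3058], [0.8052, 0.1746], [0.7013, 0.1603], [0.6875, 0.2955]] c [0.7457 0.234 ]
```

Run:
```python
from h import *
print(rel([.6848,-.0169,.10]).round(4), R.from_rotvec(r.observe()["tool_rot"]).as_matrix().round(3))
```

```text
[ 0.6515 -0.4128  0.1312] [[ 0.959  0.285 -0.   ]
 [ 0.285 -0.959  0.002]
 [ 0.    -0.002 -1.   ]]
```
First stay at height: go 60% to halfway at z .2? Line descends from .231 to .10 linearly; passing over basket? Path at point x=.469 → y=-.265, z=.155; bar top .09 -> fingers OK (basket at -.22, closed). Passing near pins no. The tube clamp at (.58,-.02,.107): path passes x=.6,y=-.115, z .12. Just stay at z=.17 till there: dz 0.06. Close fingers.

Units first: shifts go in units of 20 mm and turns go in units of 0.2 rad. So 0.6515 m is 32.575, -0.4128 m is -20.64.

Request:
{"fn": "shift_gripper", "kwargs": {
  "offsets": {"deltas":[[0, 0, 0, 32.575, -20.64, 2.5, 0], [0, 0, 0, 32.575, -20.64, 2.5, 0], [0, 0, 0, 32.575, -20.64, 2.5, 0], [0, 0, 0, 32.575, -20.64, 2.5, 0], [0, 0, 0, 32.575, -20.64, 2.5, 0], [0, 0, 0, 32.575, -20.64, 2.5, 0], [0, 0, 0, 32.575, -20.64, 2.5, 0], [0, 0, 0, 32.575, -20.64, 2.5, 0], [0, 0, 0, 32.575, -20.64, 2.5, 0], [0, 0, 0, 32.575, -20.64, 2.5, 0], [0, 0, 0, 32.575, -20.64, 2.5, 0], [0, 0, 0, 32.575, -20.64, 2.5, 0]]},
  "squeeze": 60
}}

```text
clock: 1.3
eef_pos: [0.5723, -0.146, 0.192]
tool_rot: [-3.109, -0.452, 0.001]
contact_force: [0.6, -0.8, -0.2]
gripper_width: -0.002
grasp_force: 0.0
```

Run:
```python
from h import *
print(rel([.6848,-.0169,.10]).round(4))
```

```text
[ 0.1447 -0.0916  0.0919]
```

Converted, 0.1447 m is 7.235, -0.0916 m is -4.58.

Request:
{"fn": "shift_gripper", "kwargs": {
  "offsets": {"deltas":[[0, 0, 0, 7.235, -4.58, 0.5, 0], [0, 0, 0, 7.235, -4.58, 0.5, 0], [0, 0, 0, 7.235, -4.58, 0.5, 0], [0, 0, 0, 7.235, -4.58, 0.5, 0], [0, 0, 0, 7.235, -4.58, 0.5, 0], [0, 0, 0, 7.235, -4.58, 0.5, 0]]}
}}

```text
clock: 1.9
eef_pos: [0.6836, -0.0186, 0.1816]
tool_rot: [-3.109, -0.453, 0.003]
contact_force: [0.2, -1.1, -0.3]
gripper_width: -0.003
grasp_force: 0.0
```

Run:
```python
from h import *
s=r.observe(); im=r.read_camera("wrist"); cv2.imwrite("pics/w1.png",im[:,:,::-1])
print(s["eef_pos"],rel([.6848,-.0169,.06],s=s).round(4))
M=np.array(r.camera_model("wrist")["mount"]); m=r.camera_model("wrist")
T=np.eye(4);T[:3,:3]=R.from_rotvec(s["tool_rot"]).as_matrix();T[:3,3]=s["eef_pos"]; W=np.linalg.inv(T@M)
for p in[(.6939,.0518),(.6848,-.0169),(.6751,-.0861)]:
    c=W[:3,:3]@[*p,.052]+W[:3,3]; print(m["fx"]*c[0]/c[2]+m["cx"],m["fy"]*c[1]/c[2]+m["cy"])
```

```text
[ 0.68355508 -0.01863747  0.18161149] [ 0.0019 -0.0013  0.1216]
232.54453048698332 187.51116924983597
316.4902791429079 223.66545205332028
395.4908984123275 258.3798286362606
```

View pics/w1.png

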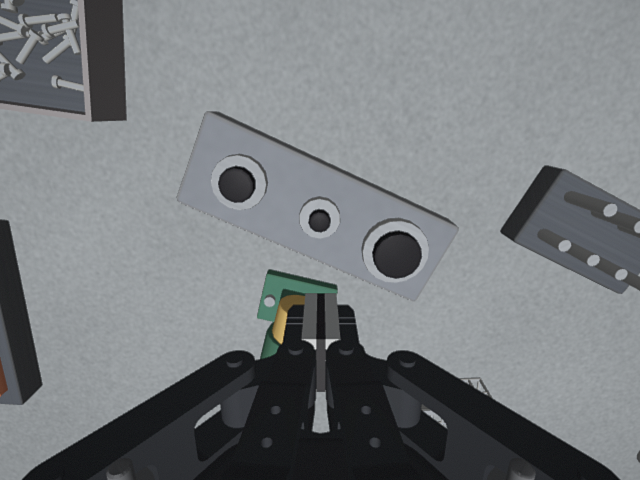

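The wrist picture shows the caps at (236.5,184.5), (319,220) and (397,254.5), within about 3 mm of the predictions. I'll average the two estimates.

Run:
```python
from h import *
s=r.observe(); print(s["eef_pos"],s["tool_rot"])
for u,t in(((236.5,184.5),(.6939,.0518)),((319,220),(.6848,-.0169)),((397,254.5),(.6751,-.0861))):
    w=wristray(u,.052,[.6836,-.0186,.1816],[-3.109,-.453,.003])
    w2=wristray(u,.052,s["eef_pos"],s["tool_rot"]); p=(w2[:2]+t)/2
    print(w.round(4),w2.round(4),p.round(4),rel([*p,.06]).round(4))
```

```text
[ 0.68325602 -0.01934036  0.18191895] [ 3.10890255e+00  4.51600999e-01 -2.76527613e-03]
[0.6971 0.0494 0.052 ] [0.6967 0.0488 0.052 ] [0.6953 0.0503] [ 0.0316 -0.0633  0.1219]
[ 0.6883 -0.0179  0.052 ] [ 0.6879 -0.0187  0.052 ] [ 0.6863 -0.0178] [ 0.0036 -0.0006  0.1219]
[ 0.6786 -0.0861  0.052 ] [ 0.6782 -0.0869  0.052 ] [ 0.6766 -0.0865] [-0.0252  0.0625  0.122 ]
```

Request:
{"fn": "shift_gripper", "kwargs": {
  "offsets": {"deltas":[[0, 0, 0, 0.18, -0.03, 2.5, 0], [0, 0, 0, 0.18, -0.03, 5, 0], [0, 0, 0, 0.18, -0.03, 6.1, 0], [0, 0, 0, 0.18, -0.03, 6.5, 0], [0, 0, 0, 0.18, -0.03, 6.7, 0], [0, 0, 0, 0.18, -0.03, 6.85, 0], [0, 0, 0, 0.18, -0.03, 6.9, 0], [0, 0, 0, 0.18, -0.03, 6.9, 0]]}
}}

```text
clock: 2.75
eef_pos: [0.6887, -0.0181, 0.0466]
tool_rot: [3.107, 0.451, 0.004]
contact_force: [-3.2, -2.1, 4.8]
gripper_width: 0.005
grasp_force: 2.3
```

Request:
{"fn": "shift_gripper", "kwargs": {
  "offsets": {"deltas":[[0, 0, 0, 0, 0, 0.1, 0], [0, 0, 0, 0, 0, 0.2, 0], [0, 0, 0, 0, 0, 0.2, 0], [0, 0, 0, 0, 0, 0.2, 0]]}
}}

```text
clock: 3.15
eef_pos: [0.6889, -0.018, 0.0458]
tool_rot: [3.106, 0.451, 0.005]
contact_force: [-8.2, -1.6, 20.2]
gripper_width: 0.001
grasp_force: 10.3
```

Converted, -0.0627 m is -3.135, 0.028 m is 1.4.

Request:
{"fn": "shift_gripper", "kwargs": {
  "offsets": {"deltas":[[0, 0, 0, 0, 0, -0.5, 0], [0, 0, 0, 0, 0, -2, 0], [0, 0, 0, 0, 0, -2, 0], [0, 0, 0, 1.4, -3.135, -2, 0], [0, 0, 0, 1.4, -3.135, -2, 0], [0, 0, 0, 1.4, -3.135, -2, 0], [0, 0, 0, 1.4, -3.135, -1, 0], [0, 0, 0, 1.4, -3.135, -0.5, 0], [0, 0, 0, 1.4, -3.135, -0.25, 0], [0, 0, 0, 1.4, -3.135, -0.1, 0], [0, 0, 0, 1.4, -3.135, -0.05, 0], [0, 0, 0, 1.4, -3.135, -0.05, 0]]}
}}

```text
clock: 4.35
eef_pos: [0.6962, 0.0506, 0.0458]
tool_rot: [-3.108, -0.452, -0.0]
contact_force: [-8.6, 0.6, 19.9]
gripper_width: -0.005
grasp_force: 10.2
```

Request:
{"fn": "shift_gripper", "kwargs": {
  "offsets": {"deltas":[[0, 0, 0, 0, 0, 0.05, 0], [0, 0, 0, 0, 0, 0.05, 0], [0, 0, 0, 0, 0, 0.05, 0]]}
}}

```text
clock: 4.65
eef_pos: [0.6962, 0.0506, 0.0457]
tool_rot: [-3.108, -0.452, -0.001]
contact_force: [-9.7, 2.1, 23.8]
gripper_width: -0.004
grasp_force: 12.0
```

Medium is at the bottom of its travel. Next is large: shift from medium (-0.0568, 0.1258).

Request:
{"fn": "shift_gripper", "kwargs": {
  "offsets": {"deltas":[[0, 0, 0, 0, 0, -0.5, 0], [0, 0, 0, 0, 0, -2, 0], [0, 0, 0, 0, 0, -2, 0], [0, 0, 0, -2.84, 6.29, -2, 0], [0, 0, 0, -2.84, 6.29, -2, 0], [0, 0, 0, -2.84, 6.29, -2, 0], [0, 0, 0, -2.84, 6.29, -2, 0], [0, 0, 0, -2.84, 6.29, -0.75, 0], [0, 0, 0, -2.84, 6.29, -0.3, 0], [0, 0, 0, -2.84, 6.29, -0.1, 0], [0, 0, 0, -2.84, 6.29, 0, 0], [0, 0, 0, -2.84, 6.29, 0, 0]]}
}}

```text
clock: 5.85
eef_pos: [0.6773, -0.0867, 0.0457]
tool_rot: [3.106, 0.452, -0.002]
contact_force: [-9.7, -1.5, 26.4]
gripper_width: 0.001
grasp_force: 13.4
```

Request:
{"fn": "shift_gripper", "kwargs": {
  "offsets": {"deltas":[[0, 0, 0, 0, 0, 0, 0], [0, 0, 0, 0, 0, 0, 0]]}
}}

```text
clock: 6.05
eef_pos: [0.6773, -0.0867, 0.0457]
tool_rot: [3.106, 0.452, -0.002]
contact_force: [-10.7, -1.3, 26.2]
gripper_width: -0.001
grasp_force: 13.1
```

Request:
{"fn": "shift_gripper", "kwargs": {
  "offsets": {"deltas":[[0, 0, 0, 0, 0, -0.5, 0], [0, 0, 0, 0, 0, -2.5, 0], [0, 0, 0, 0, 0, -5, 0], [0, 0, 0, 0, 0, -7.5, 0.5], [0, 0, 0, 0, 0, -8, 0.5], [0, 0, 0, 0, 0, -8, 0.5]]}
}}

```text
clock: 6.65
eef_pos: [0.6797, -0.0857, 0.2035]
tool_rot: [3.107, 0.453, 0.008]
contact_force: [-0.3, 0.2, -0.4]
gripper_width: 0.49
grasp_force: 0.0
```

Run:
```python
from h import *
s=r.observe();print(s["eef_pos"],rel([.469,-.2205,.22],s=s).round(4))
```

```text
[ 0.67967325 -0.08569672  0.20354668] [-0.2403  0.0691 -0.0175]
```

Request:
{"fn": "shift_gripper", "kwargs": {
  "offsets": {"deltas":[[0, 0, 0, -12.015, 3.455, -2, 0.5], [0, 0, 0, -12.015, 3.455, -2, 0.5], [0, 0, 0, -12.015, 3.455, -2, 0.5], [0, 0, 0, -12.015, 3.455, -2, 0.5], [0, 0, 0, -12.015, 3.455, -2, 0.5], [0, 0, 0, -12.015, 3.455, -2, 0.5], [0, 0, 0, -12.015, 3.455, -2, 0.5], [0, 0, 0, -12.015, 3.455, -2, 0.5], [0, 0, 0, -12.015, 3.455, -2, 0.5]]}
}}

```text
clock: 7.55
eef_pos: [0.4676, -0.2197, 0.2392]
tool_rot: [-3.107, -0.454, 0.002]
contact_force: [-0.6, 0.1, 0.1]
gripper_width: 0.5
grasp_force: 0.0
```

Run:
```python
from h import *
s=r.observe(); im=r.read_camera("wrist"); cv2.imwrite("pics/w2.png",im[:,:,::-1])
print(s["eef_pos"].tolist(),list(s["tool_rot"]))
c=im[150:300,210:430]
cv2.imwrite("pics/w2c.png",cv2.resize(c[:,:,::-1],None,fx=3.6,fy=3.6,interpolation=cv2.INTER_CUBIC))
```

```text
[0.4675984381279492, -0.21966257816489773, 0.23916965162953704] [np.float64(-3.106932871375814), np.float64(-0.4543746117925761), np.float64(0.0021916239891611395)]
```

View pics/w2c.png

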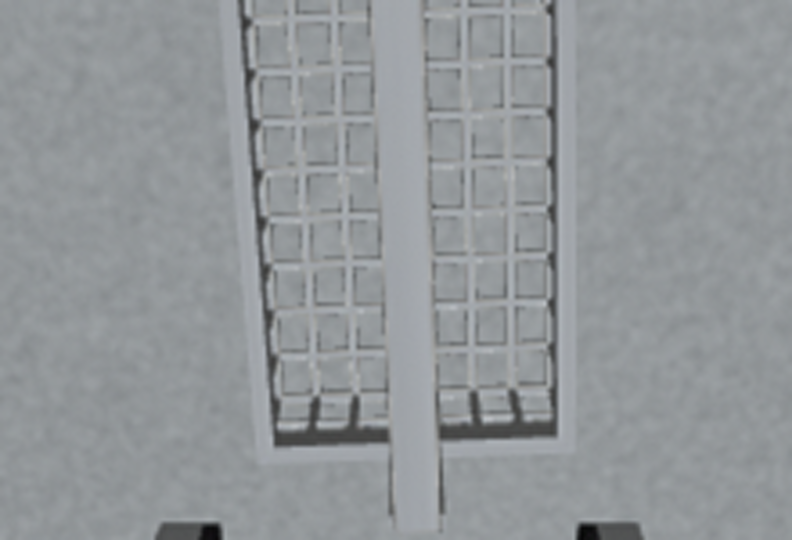

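The crop shows the bar's near end at crop (417,530) and its centre line at (398,0). The near rim corners are at (262,462) and (575,450).

Run:
```python
from h import *
s=r.observe(); pos,rot=s["eef_pos"],s["tool_rot"]; print(pos,rot)
f=lambda x,y:(209.6+x/3.6,149.6+y/3.6)
a=wristray(f(417,530),.09,pos,rot); b=wristray(f(398,0),.09,pos,rot); d=(b-a)[:2]; d/=np.linalg.norm(d)
print("bar",a,b,np.degrees(np.arctan2(d[1],d[0])),"mid",a[:2]+.075*d)
c1=wristray(f(262,462),.045,pos,rot);c2=wristray(f(575,450),.045,pos,rot); print("rim",c1,c2,np.linalg.norm(c1-c2),"mid",((c1+c2)/2)[:2]+.075*d, np.degrees(np.arctan2(*(c1-c2)[1::-1]))-90)
e1=wristray(f(220,0),.045,pos,rot);e2=wristray(f(576,0),.045,pos,rot)
print([np.degrees(np.arctan2(*(p-q)[1::-1])) for p,q in((e1,c1),(e2,c2))])
```

```text
[ 0.46773709 -0.21969501  0.23942397] [-3.10719561e+00 -4.54733784e-01  1.82307664e-03]
bar [ 0.40006815 -0.24637244  0.09      ] [ 0.52210384 -0.20478831  0.09      ] 18.816737477795836 mid [ 0.47105978 -0.22218177]
rim [ 0.38520494 -0.20567751  0.045     ] [ 0.41420841 -0.2890957   0.045     ] 0.08831645058128851 mid [ 0.47069831 -0.22319594] 19.171930904455692
[np.float64(19.535108807344063), np.float64(19.094408174029642)]
```

Run:
```python
from h import *
print(rel([.470,-.2215,.064]).round(4))
```

```text
[0.0018 0.0026 0.1754]
```

Converted, 0.1754 m is 8.77, 0.17 m is 8.5, -0.041 rad is -0.205.

Request:
{"fn": "shift_gripper", "kwargs": {
  "offsets": {"deltas":[[0, 0, -0.205, 0.09, 0.13, 2, 0.5], [0, 0, -0.205, 0.09, 0.13, 4, 0.5], [0, 0, -0.205, 0.09, 0.13, 5.5, 0.5], [0, 0, -0.205, 0.09, 0.13, 7, 0.5], [0, 0, -0.205, 0.09, 0.13, 8, 0.5], [0, 0, -0.205, 0.09, 0.13, 8.5, 0.5], [0, 0, -0.205, 0.09, 0.13, 8.77, 0.5], [0, 0, -0.205, 0.09, 0.13, 8.77, 0.5]]}
}}

```text
clock: 8.4
eef_pos: [0.47, -0.2223, 0.0649]
tool_rot: [-3.099, -0.517, 0.0]
contact_force: [-0.0, 0.1, 0.2]
gripper_width: 0.504
grasp_force: 0.0
```

Request:
{"fn": "shift_gripper", "kwargs": {
  "offsets": {"deltas":[[0, 0, 0, 0, 0, 0, 0.3], [0, 0, 0, 0, 0, 0, 0.2], [0, 0, 0, 0, 0, 0, 0], [0, 0, 0, 0, 0, 0, 0], [0, 0, 0, 0, 0, 0, 0], [0, 0, 0, 0, 0, 0, 0]]},
  "squeeze": 80
}}

```text
clock: 9.0
eef_pos: [0.4703, -0.2227, 0.0662]
tool_rot: [3.098, 0.516, 0.003]
contact_force: [0.0, 2.6, 5.4]
gripper_width: 0.125
grasp_force: 78.5
```

Request:
{"fn": "shift_gripper", "kwargs": {
  "offsets": {"deltas":[[0, 0, 0, 0, 0, -0.25, 0], [0, 0, 0, 0, 0, -0.75, 0], [0, 0, 0, 0, 0, -1.5, 0], [0, 0, 0, 0, 0, -1.5, 0], [0, 0, 0, 0, 0, -1.5, 0]]}
}}

```text
clock: 9.5
eef_pos: [0.4698, -0.2229, 0.0953]
tool_rot: [3.098, 0.515, 0.001]
contact_force: [0.1, -0.0, -3.4]
gripper_width: 0.123
grasp_force: 78.2
```

Converted, -0.14 m is -7, -0.03 m is -1.5.

Request:
{"fn": "shift_gripper", "kwargs": {
  "offsets": {"deltas":[[0, 0, 0, 0, 0, -1.5, 0], [0, 0, 0, 0, 0, -3, 0], [0, 0, 0, 0, 0, -4.5, 0], [0, 0, 0, 0, 0, -6, 0], [0, 0, 0, 0, 0, -7, 0], [0, 0, 0, 0, 0, -7, 0]]}
}}

```text
clock: 10.1
eef_pos: [0.4713, -0.2238, 0.2377]
tool_rot: [3.095, 0.515, 0.006]
contact_force: [0.7, -1.0, -2.4]
gripper_width: 0.125
grasp_force: 78.6
```

Run:
```python
from h import *
print(rel([.4876,.2889,.235]).round(4), R.from_rotvec(r.observe()["tool_rot"]).as_matrix().round(4))
```

```text
[ 0.1814 -0.4798  0.0011] [[ 0.9461  0.3238  0.0047]
 [ 0.3238 -0.9461 -0.0031]
 [ 0.0034  0.0045 -1.    ]]
```

Request:
{"fn": "shift_gripper", "kwargs": {
  "offsets": {"deltas":[[0, 0, 0.025, 0.35, -0.95, 0, 0], [0, 0, 0.1, 1.05, -2.85, 0, 0], [0, 0, 0.15, 1.8, -4.8, 0, 0], [0, 0, 0.2, 2.55, -6.75, 0, 0], [0, 0, 0.25, 3.3, -8.7, 0, 0], [0, 0, 0.3, 4.05, -10.65, 0, 0], [0, 0, 0.35, 4.8, -12.6, 0, 0], [0, 0, 0.4, 5.55, -14.55, 0, 0], [0, 0, 0.45, 6.3, -16.5, 0, 0], [0, 0, 0.5, 7, -18.45, 0, 0], [0, 0, 0.55, 7.7, -20.4, 0, 0], [0, 0, 0.6, 8.3, -22, 0, 0]]}
}}

```text
clock: 11.3
eef_pos: [0.4925, 0.2103, 0.2326]
tool_rot: [-3.086, -0.416, 0.013]
contact_force: [-0.5, 0.0, -3.3]
gripper_width: 0.118
grasp_force: 78.6
```

Request:
{"fn": "shift_gripper", "kwargs": {
  "offsets": {"deltas":[[0, 0, 0.02, 0.4, -1, 0, 0], [0, 0, 0.04, 0.65, -1.65, 0, 0], [0, 0, 0.04, 0.77, -1.99, 0, 0], [0, 0, 0.04, 0.77, -1.99, 0, 0], [0, 0, 0.04, 0.77, -1.99, 0, 0], [0, 0, 0.04, 0.77, -1.99, 0, 0]]}
}}

```text
clock: 11.9
eef_pos: [0.5044, 0.2301, 0.2363]
tool_rot: [-3.066, -0.446, 0.012]
contact_force: [-0.3, -0.2, -2.5]
gripper_width: 0.122
grasp_force: 78.6
```

Run:
```python
from h import *
s=r.observe();print(s["eef_pos"],s["tool_rot"])
im=r.read_camera("top"); cv2.imwrite("pics/t2.png",cv2.resize(im[220:350,140:260,::-1],None,fx=4.6,fy=4.6,interpolation=cv2.INTER_CUBIC))
```

```text
[0.50436483 0.23010941 0.23631795] [-3.06558292 -0.4459033   0.01194587]
```

View pics/t2.png

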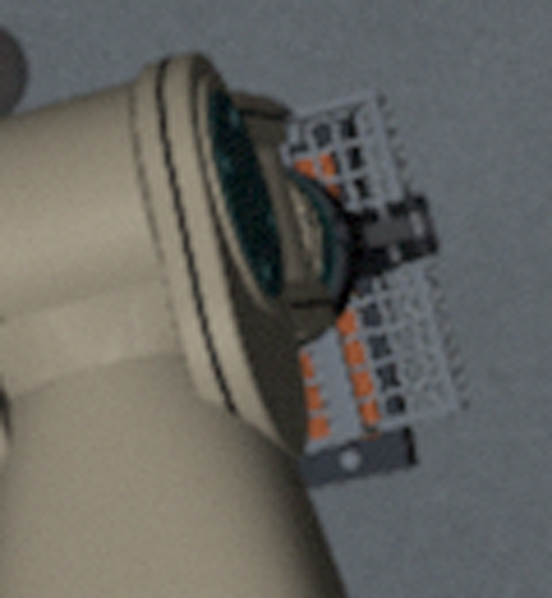

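The arm stopped short with a slight tilt, so I suspect a joint limit.

Run:
```python
from h import *
s=r.observe();print(np.round(s["q"],3),s["dq"].round(3),s["eef_pos"])
print(R.from_rotvec(s["tool_rot"]).as_matrix().round(3)); print(rel([.4876,.2889,.235]).round(4),s["contact_force"])
```

```text
[ 0.288  0.147 -0.177  1.248  0.044  3.141] [ 0.003 -0.001  0.001 -0.001  0.     0.001] [0.50432806 0.23018913 0.23634354]
[[ 0.959  0.285 -0.014]
 [ 0.285 -0.958  0.042]
 [-0.001 -0.044 -0.999]]
[ 0.0007 -0.0609  0.0041] [ 0.59653576 -1.20740911 -2.03497821]
```

Request:
{"fn": "shift_gripper", "kwargs": {
  "offsets": {"deltas":[[0, 0, 0, 0, 0, -0.1, 0], [0, 0, 0, 0, 0, -0.1, 0]]}
}}

```text
clock: 12.15
eef_pos: [0.5046, 0.2305, 0.2387]
tool_rot: [-3.065, -0.447, 0.011]
contact_force: [0.1, -0.0, -2.6]
gripper_width: 0.12
grasp_force: 78.6
```

```bash
python3 -c "
from h import *
s=r.observe();print(np.round(s['q'],3),s['eef_pos'])"
```

```text
[ 0.288  0.146 -0.173  1.252  0.045  3.14 ] [0.50463299 0.23050833 0.23866361]
```

Joint 6 is at its limit. Either end may lead, so I'll turn the basket half round here, high and clear of everything.

Add to h.py:
```python
def relpose(p,yaw,s=None):
    s=s or r.observe(); A=R.from_rotvec(s["tool_rot"])
    c,n=np.cos(yaw),np.sin(yaw); B=R.from_matrix([[c,n,0],[n,-c,0],[0,0,-1]])
    return (A.inv()*B).as_rotvec().round(4), A.inv().apply(np.array(p)-s["eef_pos"]).round(4)
```

```text
(no output)
```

Request:
{"fn": "shift_gripper", "kwargs": {
  "offsets": {"deltas":[[0, 0, -0.25, 0, 0, 0, 0], [0, 0, -0.75, 0, 0, 0, 0], [0, 0, -1.4, 0, 0, 0, 0], [0, 0, -2.05, 0, 0, 0, 0], [0, 0, -2.7, 0, 0, 0, 0], [0, 0, -3.35, 0, 0, 0, 0], [0, 0, -4, 0, 0, 0, 0], [0, 0, -4.65, 0, 0, 0, 0], [0, 0, -5.3, 0, 0, 0, 0], [0, 0, -5.95, 0, 0, 0, 0], [0, 0, -6.6, 0, 0, 0, 0], [0, 0, -7.25, 0, 0, 0, 0]]}
}}

```text
clock: 13.35
eef_pos: [0.5045, 0.2306, 0.2384]
tool_rot: [-1.995, -2.377, -0.037]
contact_force: [-0.4, -0.8, -2.4]
gripper_width: 0.12
grasp_force: 78.6
```

```bash
python3 -c "
from h import *
s=r.observe();print(np.round(s['q'],3),s['eef_pos'])
print(relpose([.4876,.2889,.235],np.radians(191.7)))"
```

```text
[ 0.289  0.146 -0.174  1.252  0.045  1.685] [0.50449733 0.23061708 0.23837554]
(array([ 0.0306, -0.0392, -1.6004]), array([ 0.0601, -0.0065,  0.0061]))
```

Request:
{"fn": "shift_gripper", "kwargs": {
  "offsets": {"deltas":[[0.01, -0.015, -0.65, 0.25, -0.025, 0.05, 0], [0.025, -0.03, -1.3, 0.5, -0.05, 0.05, 0], [0.0375, -0.05, -1.95, 0.75, -0.075, 0.1, 0], [0.05, -0.065, -2.6, 1, -0.1, 0.1, 0], [0.0625, -0.08, -3.25, 1.25, -0.125, 0.15, 0], [0.075, -0.095, -3.9, 1.5, -0.15, 0.15, 0], [0.0875, -0.11, -4.55, 1.75, -0.2, 0.2, 0], [0.1, -0.125, -5.2, 2, -0.225, 0.2, 0], [0.11, -0.145, -5.85, 2.25, -0.25, 0.25, 0], [0.125, -0.16, -6.5, 2.5, -0.275, 0.25, 0], [0.1375, -0.175, -7.15, 2.75, -0.3, 0.3, 0], [0.15, -0.19, -7.7, 3.005, -0.325, 0.305, 0]]}
}}

```text
clock: 14.55
eef_pos: [0.4878, 0.2892, 0.2348]
tool_rot: [0.225, -3.131, -0.001]
contact_force: [-0.5, -0.4, -3.4]
gripper_width: 0.12
grasp_force: 78.6
```

Request:
{"fn": "shift_gripper", "kwargs": {
  "offsets": {"deltas":[[0, 0, -0.3, 0, 0, 0, 0], [0, 0, -0.3, 0, 0, 0, 0], [0, 0, -0.3, 0, 0, 0, 0]]}
}}

```text
clock: 14.85
eef_pos: [0.4879, 0.289, 0.2349]
tool_rot: [0.309, -3.124, -0.001]
contact_force: [-0.5, -0.0, -3.3]
gripper_width: 0.124
grasp_force: 78.6
```

```bash
python3 -c "
from h import *
s=r.observe();print(np.round(s['q'],3),s['eef_pos'])
print(relpose([.4876,.2889,.235],np.radians(191.7)))
s=r.observe();im=r.read_camera('wrist');cv2.imwrite('pics/w3.png',im[:,:,::-1])"
```

```text
[ 4.200e-01  1.730e-01 -1.480e-01  1.251e+00  1.000e-03  2.230e-01] [0.48790943 0.28896082 0.23489635]
(array([ 0.0007, -0.0021, -0.0071]), array([ 0.0003,  0.    , -0.0001]))
```

View pics/w3.png

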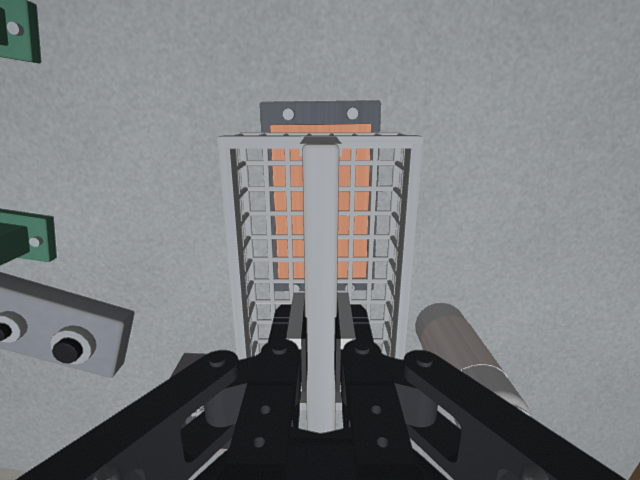

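The basket is held straight over the nest. Far studs are at (288,114) and (352,113), copper far corners at (272,125) and (372,124), and far rim corners at (219,137) and (422,136). I'll fit these and get a sharper crop.

Run:
```python
from h import *
s=r.observe(); p,q=s["eef_pos"],s["tool_rot"]
for n,u,v,z,L in(("stud",(288,114),(352,113),.045,.084),("cop",(271.5,125),(372.5,124),.04,.075),("rim",(219,137),(422,136),p[2]-.0205,.075)):
    a,b=wristray(u,z,p,q),wristray(v,z,p,q); d=(b-a)[:2]; w=np.linalg.norm(d); d/=w; f=np.array([-d[1],d[0]])
    print(n,w,"yaw",np.degrees(np.arctan2(f[1],f[0])),"centre",((a+b)/2)[:2]-L*f)
im=cv2.imread("pics/w3.png")
cv2.imwrite("pics/w3c.png",cv2.resize(im[90:310,205:435],None,fx=2.7,fy=2.7,interpolation=cv2.INTER_CUBIC))
```

```text
stud 0.05537611436687422 yaw -167.7788617609303 centre [0.48787913 0.28831457]
cop 0.08952798367095825 yaw -168.08544278931942 centre [0.48784925 0.28956303]
rim 0.08759232914874582 yaw -168.35635927029128 centre [0.48883609 0.28785412]
```

Request:
{"fn": "shift_gripper", "kwargs": {
  "offsets": {"deltas":[[0, 0, -0.035, 0, 0, 1, 0], [0, 0, -0.035, 0, 0, 2.25, 0], [0, 0, -0.035, 0, 0, 3.25, 0], [0, 0, -0.035, 0, 0, 4, 0], [0, 0, -0.035, 0, 0, 4.25, 0], [0, 0, -0.035, 0, 0, 4.25, 0], [0, 0, -0.035, 0, 0, 4.25, 0]]}
}}

```text
clock: 15.6
eef_pos: [0.4884, 0.2893, 0.1508]
tool_rot: [0.322, -3.124, -0.001]
contact_force: [0.3, 0.7, -3.4]
gripper_width: 0.119
grasp_force: 78.5
```

Run:
```python
from h import *
s=r.observe(); print(s["eef_pos"],relpose([.4876,.2889,.1205],np.radians(191.7),s))
im=r.read_camera("wrist")[:,:,::-1]; im2=r.read_camera("side")[:,:,::-1]
cv2.imwrite("pics/w4.png",im); cv2.imwrite("pics/s4.png",im2)
a=cv2.resize(im[90:310,210:430],None,fx=2,fy=2.7,interpolation=cv2.INTER_CUBIC)
b=cv2.resize(im2[235:355,310:430],None,fx=3,fy=3,interpolation=cv2.INTER_CUBIC)
o=np.zeros((594,800,3),np.uint8);o[:,:440]=a;o[:360,440:]=b; cv2.imwrite("pics/c4.png",o)
```

```text
[0.4884377  0.28926844 0.1507565 ] (array([ 0.001 , -0.0006,  0.0009]), array([ 0.0009, -0.0002,  0.0303]))
```

View pics/c4.png

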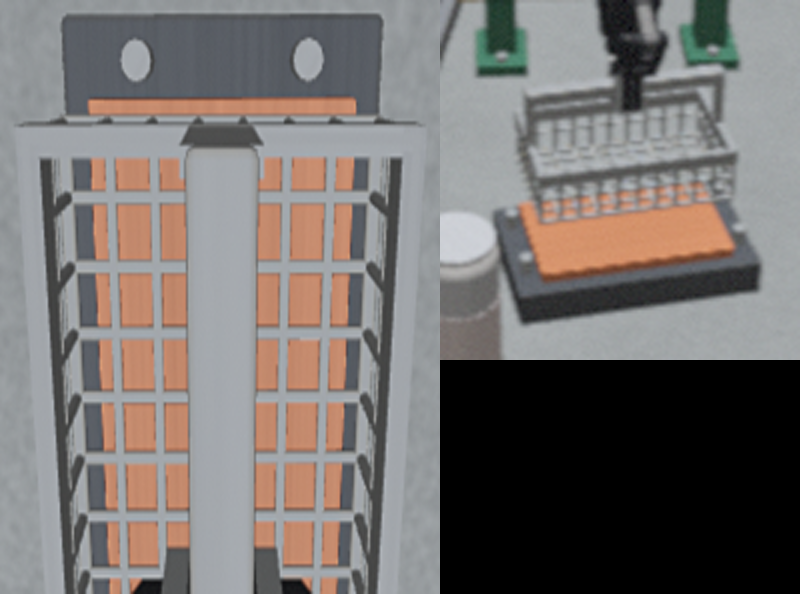

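The crop (x scale 2, y scale 2.7) shows the studs at (136,60) and (308,60), the copper far corners at (88,98) and (357,98), and the far rim corners at (18,124) and (422,124). The side view shows the basket level above the plate.

Run:
```python
from h import *
s=r.observe(); p,q=s["eef_pos"],s["tool_rot"]; print(p,np.degrees(2*np.arctan2(q[1],q[0]))%360)
g=lambda x,y:(209.75+x/2,89.8+y/2.7)
for n,u,v,z,L in(("stud",(136,60),(308,60),.045,.084),("cop",(88,98),(357,98),.04,.075),("rim",(18,124),(422,124),p[2]-.0205,.075)):
    a,b=wristray(g(*u),z,p,q),wristray(g(*v),z,p,q); d=(b-a)[:2]; w=np.linalg.norm(d); d/=w; f=np.array([-d[1],d[0]])
    print(n,w,"yaw",np.degrees(np.arctan2(f[1],f[0])),"centre",((a+b)/2)[:2]-L*f)
a,b=wristray(g(188,150),p[2]+.0245,p,q),wristray(g(258,150),p[2]+.0245,p,q); print("bar w",np.linalg.norm(a-b),(a+b)/2)
# side view: predict underside long-edge corners & rim corners at assumed pose
m=r.camera_model("side"); Rc,t=np.array(m["R"]),np.array(m["t"])
y=np.radians(11.8)
for z in(p[2]-.0655,p[2]-.0205,p[2]+.0245):
  for x,w in((.075,.045),(-.075,.045),(.075,-.045),(-.075,-.045)) if z<p[2] else ((.075,0),(-.075,0)):
    X=[p[0]+x*np.cos(y)-w*np.sin(y),p[1]+x*np.sin(y)+w*np.cos(y),z]; c=Rc@X+t
    u=(m["fx"]*c[0]/c[2]+m["cx"],m["fy"]*c[1]/c[2]+m["cy"]); print(round(z,3),x,w,"crop",round(440+(u[0]-310)*3),round((u[1]-235)*3))
```

```text
[0.48870965 0.28942451 0.15114252] 191.76444793569718
stud 0.0554987863598484 yaw -168.16190372976243 centre [0.48838781 0.28807408]
cop 0.08961458501724995 yaw -168.1646568298148 centre [0.48819435 0.28822099]
rim 0.0870073897086365 yaw -168.166578970528 centre [0.48947647 0.28767388]
bar w 0.010977890491864152 [0.41637346 0.27283829 0.17564252]
0.086 0.075 0.045 crop 541 225
0.086 -0.075 0.045 crop 736 199
0.086 0.075 -0.045 crop 517 155
0.086 -0.075 -0.045 crop 701 132
0.131 0.075 0.045 crop 540 175
0.131 -0.075 0.045 crop 740 150
0.131 0.075 -0.045 crop 516 108
0.131 -0.075 -0.045 crop 703 85
0.176 0.075 0 crop 527 90
0.176 -0.075 0 crop 724 66
```

Converted, 0.0009 m is 0.045, -0.0005 m is -0.025.

Request:
{"fn": "shift_gripper", "kwargs": {
  "offsets": {"deltas":[[0, 0, 0, 0.045, -0.025, 0.5, 0], [0, 0, 0, 0.045, -0.025, 1, 0], [0, 0, 0, 0.045, -0.025, 1.3, 0], [0, 0, 0, 0.045, -0.025, 1.51, 0], [0, 0, 0, 0.045, -0.025, 1.51, 0], [0, 0, 0, 0.045, -0.025, 1.51, 0]]}
}}

```text
clock: 16.3
eef_pos: [0.4869, 0.2884, 0.1195]
tool_rot: [0.322, -3.123, -0.001]
contact_force: [0.3, 0.4, -3.2]
gripper_width: 0.121
grasp_force: 78.6
```

Run:
```python
from h import *
s=r.observe(); p=s["eef_pos"]; print(p,relpose([.488,.2885,.1205],np.radians(191.75),s))
im=np.mean([r.read_camera("side")[:,:,::-1].astype(float) for _ in range(6)],0).clip(0,255).astype(np.uint8); cv2.imwrite("pics/s5.png",im)
c=cv2.resize(im[250:345,325:420],None,fx=6,fy=6,interpolation=cv2.INTER_CUBIC)
m=r.camera_model("side"); Rc,t=np.array(m["R"]),np.array(m["t"]); y=np.radians(11.8)
for x,w,z in[(a,b,p[2]-h) for h in(.0655,.0205) for b in(.045,) for a in(.075,-.075)]+[(.075,0,p[2]+.0245),(-.075,0,p[2]+.0245),(.075,.045,.04),(-.075,.045,.04)]:
    if z==.04: b=np.array([.488,.2885])
    else: b=p[:2]
    X=[b[0]+x*np.cos(y)-w*np.sin(y),b[1]+x*np.sin(y)+w*np.cos(y),z]; k=Rc@X+t
    u=(m["fx"]*k[0]/k[2]+m["cx"],m["fy"]*k[1]/k[2]+m["cy"]); v=(int((u[0]-325)*6+2.5),int((u[1]-250)*6+2.5)); print(x,w,round(z,4),v)
cv2.imwrite("pics/s5c.png",c)
```

```text
[0.48687753 0.28835086 0.11950416] (array([ 0.0006, -0.0023,  0.0004]), array([-0.0011, -0.0001, -0.001 ]))
0.075 0.045 0.054 (119, 427)
-0.075 0.045 0.054 (505, 375)
0.075 0.045 0.099 (118, 331)
-0.075 0.045 0.099 (511, 279)
0.075 0 0.144 (92, 161)
-0.075 0 0.144 (480, 113)
0.075 0.045 0.04 (116, 457)
-0.075 0.045 0.04 (500, 404)
```

View pics/s5c.png

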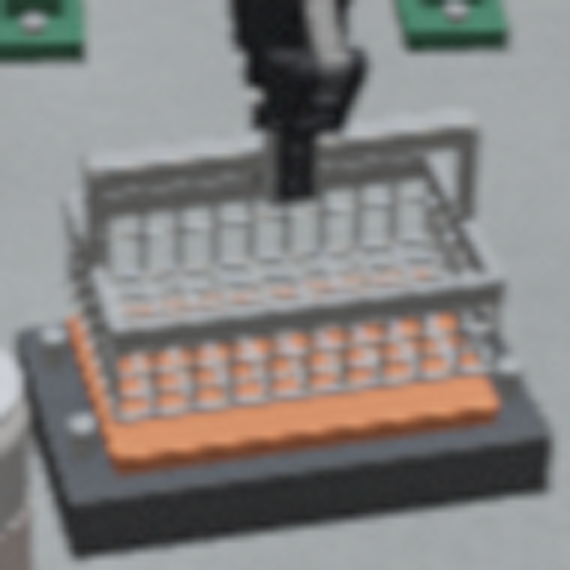

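The side view shows the basket level. Its rim corners at (112,330) and (502,280) match the predictions in height, and the gap looks about 14–15 mm. One last wrist look will check centring.

Run:
```python
from h import *
s=r.observe(); print(s["eef_pos"])
im=r.read_camera("wrist")[:,:,::-1]; cv2.imwrite("pics/w6.png",im)
cv2.imwrite("pics/w6c.png",cv2.resize(im[90:240,210:430],None,fx=3.6,fy=3.6,interpolation=cv2.INTER_CUBIC))
```

```text
[0.48713199 0.28850428 0.11998153]
```

View pics/w6c.png

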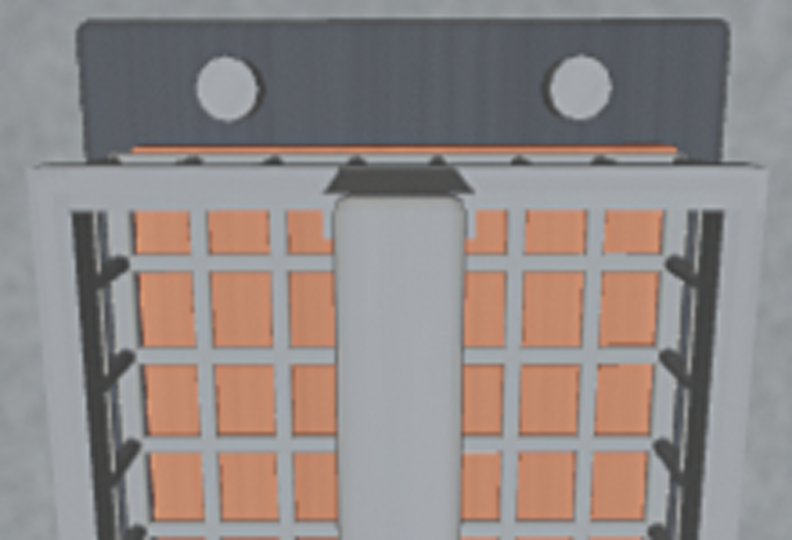

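The crop shows the studs at (227,88) and (580,88), the copper edge at y≈146 from x=132 to 677, the basket's lower far rail at y≈154 from x≈110 to 690, and the rim corners at (30,165) and (768,165).

Run:
```python
from h import *
s=r.observe(); p,q=s["eef_pos"],s["tool_rot"]; Rt=R.from_rotvec(q); print(p)
g=lambda x,y:(209.65+x/3.6,89.65+y/3.6)
for n,u,v,z,L in(("stud",(227,88),(580,88),.045,.084),("cop",(132,146),(677,146),.04,.075),("rim",(30,165),(768,165),p[2]-.0205,.075),("bottom",(110,154),(690,154),p[2]-.0655,.075),("bartopfar",(335,197),(467,197),p[2]+.0245,.075)):
    a,b=[Rt.inv().apply(wristray(g(*k),z,p,q)-p) for k in(u,v)]
    c=(a+b)/2; print(n,"w %.4f yaw %.2f deg"%(np.linalg.norm(a-b),np.degrees(np.arctan2(*(b-a)[:2]))),"centre in tool xy mm",(1e3*(c-[L,0,0])[:2]).round(2))
```

```text
[0.48708958 0.28843738 0.11993275]
stud w 0.0554 yaw 0.07 deg centre in tool xy mm [-0.62 -0.97]
cop w 0.0888 yaw 0.07 deg centre in tool xy mm [-0.57 -0.76]
rim w 0.0884 yaw 0.07 deg centre in tool xy mm [-0.3  -1.67]
bottom w 0.0885 yaw 0.07 deg centre in tool xy mm [-1.14 -1.51]
bartopfar w 0.0115 yaw 0.07 deg centre in tool xy mm [-0.52 -1.53]
```

Units first: shifts go in units of 20 mm and turns go in units of 0.2 rad. So -0.0005 m is -0.025, 0.0006 m is 0.03.

Request:
{"fn": "shift_gripper", "kwargs": {
  "offsets": {"deltas":[[0, 0, 0, 0, 0.03, -0.025, 0], [0, 0, 0, 0, 0.03, -0.025, 0], [0, 0, 0, 0, 0.03, -0.025, 0], [0, 0, 0, 0, 0.03, -0.025, 0], [0, 0, 0, 0, 0.03, -0.025, 0]]}
}}

```text
clock: 17.15
eef_pos: [0.4867, 0.2889, 0.1201]
tool_rot: [0.322, -3.123, -0.001]
contact_force: [-0.1, -0.1, -2.9]
gripper_width: 0.117
grasp_force: 78.6
```

```bash
python3 -c "
from plant import r
print(r.observe()['dq'].round(3)); print(r.job_done())"
```

```text
[0.    0.001 0.001 0.002 0.    0.002]
the job is handed in; nothing more can be done
None
```

The job is handed in at 17.15 s: I pressed the three buttons fully in order (small, medium, large), and the basket is held at rest over the copper plate, level and squared up, centred to about 1 mm with a gap of about 15 mm.

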